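# Right the fallen dye bottle and return it to the empty bay

### The arm

A 6-joint arm with a two-finger parallel gripper is mounted at the origin on the work surface. World frame = base frame: x ahead of the robot, y to its left, z up, the work surface at z = 0. Lengths are in m, angles in rad, forces in N, time in s.
With the tool pointing down it reaches from about 0.375 to 0.975 m from the base axis. Payload 3.8 kg.
Tool frame: the origin (TCP) lies midway between the tips of the shut fingers; the grasp point (between the pads) lies 19 mm behind it; z points along the fingers, y is the line along which they close (so a half turn about z gives the same grasp; the last joint's range is limited). The gripper opens to 85 mm and grips with 20 to 120 N. Pads are 22 mm wide; open, the fingers measure 114 mm over their backs; the gripper's body (76 mm by 85 mm) begins 54 mm behind the grasp point. The pads swing forward as they close: fully open they stand 13 mm farther back than shut.
Start: joints at [-1.169, 0.264, 1.604, -0, 1.274, -0.037], TCP at [0.287, -0.611, 0.231] pointing down, gripper open.
Joint ranges: [-2.63, 2.63], [-0.94, 2.18], [0.31, 2.57], [-1.31, 4.45], [0, 2.66], [-2.55, 2.55]. Speed limits (rad/s): [2.57, 2.57, 3.14, 3.14, 3.14, 3.14].

### API

Orientations are given as a rotation vector (axis times angle).
In Python, from workcell import * gives the robot as it stands. The module is installed in compiled form; this text tells all that it offers.
- The arm moves only by the tool apply_moves, never from a script. Its arguments are lists of equal length, an entry for each row: "fingers": the opening, from 0 (shut) to 1 (fully open); "travel": the shift along the tool's x, y, z normalised to -1 to 1, where 1 is 0.05 m, a list of three; "rotation": the turn, a rotation vector about the tool's x, y, z normalised to -1 to 1, where 1 is 6 degrees, a list of three. In form: {"fingers": [fingers, ...], "travel": [[dx, dy, dz], ...], "rotation": [[ax, ay, az], ...]}. A call has 1 to 12 rows; each row shifts and turns the commanded pose from where the row before left it, along the tool's axes as they then stand; what a row does not reach is not made up. A row lasts 1/10 s, in which the tool goes at most 50 mm and 8.59 degrees, less where a joint would pass 70% of its speed; a pose out of reach is approached as far as the arm can. A call with a number of a shift or a turn outside -1 to 1 is refused whole. A call with a gripper value outside its range is refused whole. The fingers move at their own pace and stop on an object; "newtons" is the grip in N (left out, the last holds). Time passes only in rows, so rows that do not move let the fingers close. It gives the time, the measured TCP pose, the force, the opening and the grip force at its end, in the units of the state.
- read_state(): the state, without advancing time (a new reading comes with each control period).
- read_camera(name): name is "side" or "top"; returns a dict with "image" (420x560x3 uint8, red, green, blue), "fx", "fy", "cx", "cy" (pixels), "k1" (the pictures are not rectified: a ray, as slopes to the right and down, at radius r is drawn at 1 + k1 r^2 times it, then the intrinsics apply), "extrinsics" (4x4, takes a point from world to camera coordinates). Camera axes: x right, y down, z forward; pixel columns grow to the right and rows downward; lengths in m; the calibration is good to about 2 mm. A picture is of the moment at which its call begins. There is no depth.
- finish_job(): hands the job in; it is judged then, once.
Trained networks look in the newest picture that a camera, given by its name, has taken for a name from the list of things; names that differ only in an ending like _2 or _b are one class to them, and where a whole thing is asked for, a point or a joint stands for the part that bears it (a point fixed in the world has none). Each returns a list of dicts, best first, with "p" (0 to 1); they miss things now and then, are a little off and sometimes report something else, mostly with a low value. They report only what shows in the picture. A call takes as long as a camera call. They do not tell look-alikes from the thing itself.
- regions_of(camera, name): "mask" (420x560 bool, what is visible of it) and "bbox" ([left, top, width, height] in pixels, round what is visible of it).
- tip_of(camera, name): "location" ([column, row] in pixels: a listed point, or the origin of a listed thing).
The state is a dict: "time": time; "q": joint angles; "joint_vel": joint speeds; "joint_torque": joint torques, N m; "tool_pos": TCP position; "tcp_rot": TCP orientation; "wrist_force": force on the tool from outside, world axes, zero at the start; "torque": the same for the moment, N m; "width": opening from 0.0 (shut) to 1.0 (fully open); "grip_force": force on a finger pad.
Only numpy, scipy, OpenCV 4.12 (cv2) and the standard library are available. Lean on these libraries where they do the work, as an engineer would, in place of code of your own. Each camera call takes 0.05 s, during which the arm holds its last target. There are 200 camera calls.

### The job

One dye bottle has fallen over on the workshop table: first stand it cap up on the bare table, clear of the crate, and let go of it there. Then take it again and set it upright in whichever bay of the wooden crate is empty, all the way down on the bay's floor. Do not drop it or let it topple, and leave the bottles and the spool already in the crate, and the jar on the table, where they are.

Things in the scene. Friction and masses are not known exactly. Their poses are not given: they have to be found in the camera images.
- bottle: the fallen bottle, lying on one flat side on the table, cap roughly towards -y: square dye bottle, dark amber body 46 x 46 mm and 75 mm tall, sloping shoulder to 86 mm, round black cap 30 mm in diameter from 89 to 115 mm above its base (total 115 mm), about 0.22 kg. Origin on its axis 40 mm above the base; its z axis points from base to cap
- bottle_base (a point): centre of the fallen bottle's base, 40 mm below its origin along its own z
- bottle_cap (a point): centre of the fallen bottle's cap (13 mm below the top of the cap), 62 mm above its origin along its own z
- crate: open wooden crate, fixed, 160 x 160 mm, 65 mm high, walls 6 mm, divided by a cross of 6 mm walls of the same height into four equal bays 71 mm square; floor 6 mm thick. Origin at the centre of its underside, x and y axes along its walls
- bay0 (a point): centre of the inner floor of one of the crate's bays (at crate x -38.5 mm, y -38.5 mm, 6 mm above the table); may be the empty one or not
- bay1 (a point): centre of the inner floor of one of the crate's bays (at crate x -38.5 mm, y +38.5 mm, 6 mm above the table); may be the empty one or not
- bay2 (a point): centre of the inner floor of one of the crate's bays (at crate x +38.5 mm, y -38.5 mm, 6 mm above the table); may be the empty one or not
- bay3 (a point): centre of the inner floor of one of the crate's bays (at crate x +38.5 mm, y +38.5 mm, 6 mm above the table); may be the empty one or not
- bottle_b: a bottle that stands in one of the bays: square dye bottle, dark amber body 46 x 46 mm and 75 mm tall, sloping shoulder to 86 mm, round black cap 30 mm in diameter from 89 to 115 mm above its base (total 115 mm), about 0.22 kg. Origin on its axis 40 mm above the base; its z axis points from base to cap
- bottle_c: another bottle that stands in one of the bays: same as bottle_b, origin likewise
- spool: wooden thread spool standing in one of the bays, 48 mm in diameter, 58 mm tall; origin at the centre of its underside
- jar: round amber glass jar with a steel lid, 64 mm in diameter, 85 mm tall, standing on the table beyond the bottle and the crate; origin at the centre of its underside
Things that resemble listed ones, but are neither listed nor needed, are in the scene too. What is shaped like the bottle but pink or turquoise is not meant.

How it is judged:
On the way:
1. the fallen bottle stands cap up on the table, clear of the crate and let go (angle between bottle's own z axis and vertical below 0.12 rad and height (world z) of bottle_base below 0.012 m and horizontal distance between bottle and crate above 0.11 m and contact force between the fingers and bottle below 0.2 N and linear speed of bottle below 0.03 m/s), for 0.2 s.
At the end, for the whole second after the job is handed in: the once-fallen bottle stands upright (within 0.12 rad), cap up, released and at rest in the bay that was empty: its base within 22 mm of the bay's centre and within 6 mm of its floor; the other bottles, the spool and the jar are where they were (within 30 mm, upright) (((horizontal distance between bottle_base and bay0 below 0.022 m and z of bottle_base in the frame of bay0 below 0.006 m) or (horizontal distance between bottle_base and bay1 below 0.022 m and z of bottle_base in the frame of bay1 below 0.006 m) or (horizontal distance between bottle_base and bay2 below 0.022 m and z of bottle_base in the frame of bay2 below 0.006 m) or (horizontal distance between bottle_base and bay3 below 0.022 m and z of bottle_base in the frame of bay3 below 0.006 m)) and angle between bottle's own z axis and vertical below 0.12 rad and linear speed of bottle below 0.03 m/s and contact force between the fingers and bottle below 0.2 N); the robot touches nothing.
It fails at once if the one standing bottle in the crate is shifted by more than 30 mm or tipped (distance of bottle_b from where it was at the start of the episode above 0.03 m or angle between bottle_b's own z axis and vertical above 0.35 rad).
It fails at once if the other standing bottle in the crate is shifted by more than 30 mm or tipped (distance of bottle_c from where it was at the start of the episode above 0.03 m or angle between bottle_c's own z axis and vertical above 0.35 rad).
It fails at once if the spool in the crate is shifted by more than 30 mm or tipped (distance of spool from where it was at the start of the episode above 0.03 m or angle between spool's own z axis and vertical above 0.35 rad).
It fails at once if the jar is shifted by more than 30 mm or tipped (distance of jar from where it was at the start of the episode above 0.03 m or angle between jar's own z axis and vertical above 0.35 rad).
It fails at once if the fallen bottle is dropped, thrown or topples: faster than 0.6 m/s while the fingers do not hold it (linear speed of bottle above 0.6 m/s and contact force between the fingers and bottle below 0.1 N).
It also fails if it takes over 61 s, if anything falls off the work surface, if the arm or the gripper's body presses on something with over 40 N, if the wrist force passes 120 N, or if a joint passes its speed limit or range.

## Working session

There is one attempt and no reset: what is moved stays moved. The work goes in short steps, Python scripts to look and compute and a tool call to move; the robot and the scene stay as the last step left them, time stands still between calls to the robot, and variables do not carry over. Pictures are saved under pics/ and viewed, at most 10 in all, crops included, and the job is handed in when it is done.

Besides the shell and the picture viewer there is one more tool, called after "Emit:" in YAML: its name, and indented under it one key for each argument. apply_moves: Moves the arm, as the interface text tells. Scaled input: -1 to 1 covers 0.05 m each way for a shift and 6 degrees each way for a turn. Its arguments: {"type":"object","properties":{"fingers":{"type":"array","items":{"type":"number"}},"travel":{"type":"array","items":{"type":"array","items":{"type":"number"}}},"rotation":{"type":"array","items":{"type":"array","items":{"type":"number"}}},"newtons":{"type":"number"}},"required":["fingers","travel","rotation"]}

```bash
mkdir -p pics; cat > h.py <<'E'
from workcell import *
import numpy as np, cv2
from scipy.spatial.transform import Rotation as R
def ray(c,px):
    K=np.array([[c['fx'],0,c['cx']],[0,c['fy'],c['cy']],[0,0,1.]])
    u=((np.array(px,float)-[c['cx'],c['cy']])/[c['fx'],c['fy']])
    r=np.linalg.norm(u); s=r
    for _ in range(50): s=r/(1+c['k1']*s*s)
    d=np.append(u*(s/r if r else 1),1)
    E=np.array(c['extrinsics']); return -E[:3,:3].T@E[:3,3], E[:3,:3].T@d
def on_z(c,px,z):
    o,d=ray(c,px); return o+d*(z-o[2])/d[2]
def proj(c,P):
    E=np.array(c['extrinsics']); p=E[:3,:3]@np.array(P)+E[:3,3]; u=p[:2]/p[2]; u=u*(1+c['k1']*(u@u))
    return u*[c['fx'],c['fy']]+[c['cx'],c['cy']]
def tri(c1,p1,c2,p2):
    o1,d1=ray(c1,p1);o2,d2=ray(c2,p2)
    A=np.stack([d1,-d2],1); t=np.linalg.lstsq(A,o2-o1,rcond=None)[0]
    a,b=o1+d1*t[0],o2+d2*t[1]; return (a+b)/2,np.linalg.norm(a-b)
E
cat > a.py <<'E'
from h import *
np.set_printoptions(precision=4,suppress=True)
C={}
for n in('top','side'):
    C[n]=read_camera(n); cv2.imwrite(f'pics/{n}0.png',C[n]['image'][:,:,::-1])
    o,_=ray(C[n],(280,210)); print(n,o,[C[n][k] for k in('fx','cx','cy','k1')])
    for t in('bottle','bottle_base','bottle_cap','bay0','bay1','bay2','bay3','crate','spool','jar'):
        print(n,t,[(np.round(d['location'],1).tolist(),round(d['p'],2),on_z(C[n],d['location'],{'bottle':.023,'bottle_base':.023,'bottle_cap':.023}.get(t,.006 if 'bay' in t else 0)).round(3)[:2].tolist()) for d in tip_of(n,t)])
s=read_state(); print(s['time'],s['tool_pos'],s['tcp_rot'])
E
python3 a.py
```

```text
top [ 0.4465 -0.0424  0.9787] [496.13404331071155, 277.8823731557017, 213.17559049669802, -0.09501934351320412]
top bottle [([330.5, 156.8], 0.77, [0.688, -0.167]), ([171.1, 216.7], 0.74, [0.571, 0.147]), ([286.5, 291.2], 0.64, [0.426, -0.076]), ([345.5, 247.0], 0.61, [0.509, -0.191]), ([162.8, 252.1], 0.59, [0.503, 0.162]), ([432.8, 235.0], 0.57, [0.53, -0.364])]
top bottle_base [([324.6, 247.9], 0.76, [0.508, -0.15]), ([333.3, 140.1], 0.73, [0.722, -0.173]), ([289.7, 269.5], 0.56, [0.467, -0.082]), ([170.5, 216.8], 0.33, [0.571, 0.148])]
top bottle_cap [([379.4, 249.8], 0.92, [0.503, -0.257]), ([336.7, 188.9], 0.87, [0.623, -0.177]), ([278.6, 323.4], 0.81, [0.365, -0.06]), ([434.0, 265.6], 0.78, [0.47, -0.364])]
top bay0 [([216.4, 220.1], 0.95, [0.566, 0.06]), ([170.9, 256.9], 0.84, [0.494, 0.149]), ([205.4, 260.8], 0.58, [0.486, 0.081])]
top bay1 [([216.4, 220.1], 0.95, [0.566, 0.06]), ([170.9, 256.9], 0.84, [0.494, 0.149]), ([205.4, 260.8], 0.58, [0.486, 0.081])]
top bay2 [([216.4, 220.1], 0.95, [0.566, 0.06]), ([170.9, 256.9], 0.84, [0.494, 0.149]), ([205.4, 260.8], 0.58, [0.486
[... 1198 characters left out ...]
.3, 275.5], 0.93, [0.478, 0.081]), ([288.8, 271.2], 0.7, [0.568, 0.074]), ([288.2, 304.2], 0.7, [0.566, 0.154]), ([324.7, 304.9], 0.57, [0.494, 0.152])]
side bay2 [([332.3, 275.5], 0.93, [0.478, 0.081]), ([288.8, 271.2], 0.7, [0.568, 0.074]), ([288.2, 304.2], 0.7, [0.566, 0.154]), ([324.7, 304.9], 0.57, [0.494, 0.152])]
side bay3 [([332.3, 275.5], 0.93, [0.478, 0.081]), ([288.8, 271.2], 0.7, [0.568, 0.074]), ([288.2, 304.2], 0.7, [0.566, 0.154]), ([324.7, 304.9], 0.57, [0.494, 0.152])]
side crate [([309.1, 287.2], 0.56, [0.525, 0.108])]
side spool [([290.8, 269.9], 0.98, [0.564, 0.066])]
side jar [([205.1, 244.5], 0.72, [0.756, 0.006])]
1.1 [ 0.2868 -0.6111  0.2313] [ 3.0662  0.6838 -0.    ]
```

View pics/top0.png

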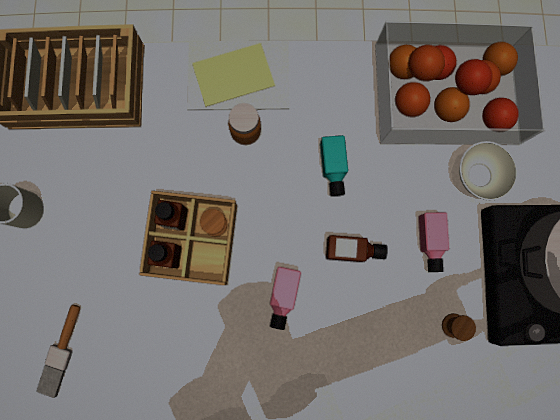

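View pics/side0.png

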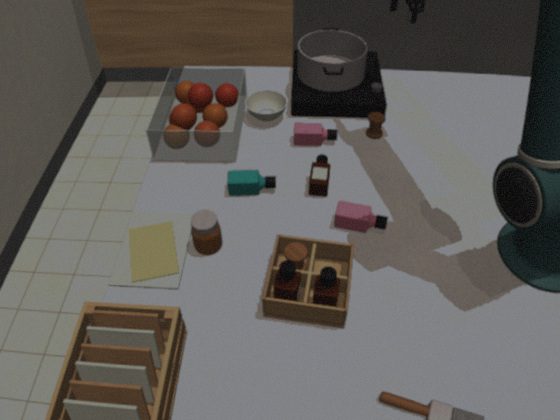

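The amber bottle, label up, lies in the top view from base (326,248) to cap (386,251). The other look-alikes are pink or turquoise. The empty bay is the lower right one, at top view (208,260). Next I fit silhouettes to get metric poses.

```bash
cat > fit.py <<'E'
from h import *
from scipy.optimize import minimize
np.set_printoptions(precision=4,suppress=True)
def circ(r,z): 
    a=np.linspace(0,2*np.pi,24,endpoint=False); return np.c_[r*np.cos(a),r*np.sin(a),0*a+z]
def sq(h,z): return np.array([[i*h,j*h,z] for i in(-1,1) for j in(-1,1)])
BODY=np.r_[sq(.023,0),sq(.023,.075)]; TAPER=np.r_[sq(.023,.075),circ(.013,.086)]; NECK=np.r_[circ(.013,.086),circ(.015,.089),circ(.015,.115)]
def render(c,parts,Rm,t):
    m=np.zeros((1680,2240),np.uint8)
    for P in parts:
        q=np.array([proj(c,Rm@p+t) for p in P]); 
        cv2.fillConvexPoly(m,cv2.convexHull(np.round(q*4+1.5).astype(np.int32)),1)
    return cv2.resize(m.astype(np.float32),(560,420),interpolation=cv2.INTER_AREA)
def fit(views,parts,pose,x0,step):
    def cost(x):
        Rm,t=pose(x); s=0
        for c,m in views:
            r=render(c,parts,Rm,t); s+=1-np.minimum(r,m).sum()/np.maximum(r,m).sum()
        return s/len(views)
    x0=np.array(x0,float); S=np.vstack([x0]+[x0+np.eye(len(x0))[i]*step[i] for i in range(len(x0))])
    r=minimize(cost,x0,method='Nelder-Mead',options=dict(initial_simplex=S,xatol=1e-4,fatol=1e-4)); return r.x,r.fun
def pick(n,name,px):
    L=regions_of(n,name); L=[d for d in L if d['mask'][int(px[1]),int(px[0])]]
    return L[0]['mask'].astype(np.float32) if L else None
def lying(x):
    b=np.array([np.cos(x[2]),np.sin(x[2]),0]); z=np.array([0,0,1.])
    return np.stack([np.cross(z,b),z,b],1), np.array([x[0],x[1],.023])
def standing(z0):
    return lambda x:(R.from_euler('z',x[2]).as_matrix(),np.array([x[0],x[1],z0]))
CR=[np.r_[sq(.08,0),sq(.08,.065)]]
E
cat > b.py <<'E'
from fit import *
C={n:read_camera(n) for n in('top','side')}
V={n:(C[n],pick(n,'bottle',p)) for n,p in(('top',(340,262)),('side',(320,185)))}
for k in(['top'],['side'],['top','side']):
    v=[V[n] for n in k if V[n][1] is not None]
    if v: print('bottle base,yaw',k,*fit(v,[BODY,TAPER,NECK],lying,[.508,-.15,-1.6],[.01,.01,.1]))
V={n:(C[n],pick(n,'crate',p)) for n,p in(('top',(188,280)),('side',(310,318)))}
for k in(['top'],['side']):
    if V[k[0]][1] is not None: 
        print('crate',k,V[k[0]][1].sum(),*fit([V[k[0]]],CR,standing(0),[.53,.11,-.08],[.01,.01,.05]))
E
python3 b.py
```

```text
bottle base,yaw ['side'] [ 0.508  -0.1565 -1.6598] 0.09812861680984497
bottle base,yaw ['top', 'side'] [ 0.508  -0.1565 -1.6598] 0.09812861680984497
crate ['top'] 5248.0 [ 0.5277  0.1094 -0.1174] 0.32049286365509033
crate ['side'] 4755.0 [ 0.5273  0.1105 -0.1141] 0.33953505754470825
```

```bash
cat > b2.py <<'E'
from fit import *
C={n:read_camera(n) for n in('top','side')}
L=regions_of('top','bottle'); print([(d['bbox'],round(d['p'],2)) for d in L])
for d in L:
    l,t,w,h=d['bbox']
    if l<340<l+w and t<248<t+h: print('bottle top',*fit([(C['top'],d['mask'].astype(np.float32))],[BODY,TAPER,NECK],lying,[.508,-.15,-1.6],[.01,.01,.1]))
for n,p in(('top',(188,280)),('side',(310,318))):
    m=pick(n,'crate',p)
    if m is None: continue
    m=m.astype(np.uint8); h=cv2.convexHull(cv2.findNonZero(m)); cv2.fillConvexPoly(m,h,1)
    print('crate',n,*fit([(C[n],m.astype(np.float32))],CR,standing(0),[.53,.11,-.08],[.01,.01,.05]))
s=read_state(); print(s['time'])
E
python3 b2.py
```

```text
[([417.6, 211.4, 29.7, 59.6], 0.92), ([318.4, 133.3, 29.8, 63.6], 0.91), ([323.5, 234.0, 67.8, 31.2], 0.79), ([142.8, 241.4, 39.3, 26.7], 0.63), ([154.3, 202.1, 33.0, 32.6], 0.57), ([270.7, 268.3, 29.9, 62.1], 0.56)]
bottle top [ 0.5071 -0.1543 -1.6161] 0.06218552589416504
crate side [ 0.527   0.1117 -0.1173] 0.02888965606689453
1.65
```

Emit:
apply_moves:
  fingers: [1,1,1,1,1,1,1,1,1,1]
  travel:
    - [0.8,-0.6,0]
    - [0.8,-0.6,0]
    - [0.8,-0.6,0]
    - [0.8,-0.6,0]
    - [0.8,-0.6,0]
    - [0.8,-0.6,0]
    - [0.8,-0.6,0]
    - [0.8,-0.6,0]
    - [0,0,0]
    - [0,0,0]
  rotation:
    - [0,0,0]
    - [0,0,0]
    - [0,0,0]
    - [0,0,0]
    - [0,0,0]
    - [0,0,0]
    - [0,0,0]
    - [0,0,0]
    - [0,0,0]
    - [0,0,0]

```text
time: 2.65
tool_pos: [0.475, -0.2569, 0.2315]
tcp_rot: [3.064, 0.689, -0.0]
wrist_force: [0.4, -0.7, -0.4]
width: 0.998
grip_force: 0.0
```

Emit:
apply_moves:
  fingers: [1,1,1,1,1,1,1,1,1,1,1,1]
  travel:
    - [0,0,0]
    - [0,0,0]
    - [0,0,0]
    - [0,0,0]
    - [0,0,0]
    - [0,0,0]
    - [0,0,0]
    - [0,0,0]
    - [0,0,0]
    - [0,0,0]
    - [0,0,0]
    - [0,0,0]
  rotation:
    - [0,0,-1]
    - [0,0,-1]
    - [0,0,-1]
    - [0,0,-1]
    - [0,0,-1]
    - [0,0,-1]
    - [0,0,-1]
    - [0,0,-1]
    - [0,0,-1]
    - [0,0,-1]
    - [0,1,0]
    - [0,1,0]

```text
time: 3.85
tool_pos: [0.4742, -0.259, 0.2322]
tcp_rot: [-2.203, -2.023, -0.236]
wrist_force: [-0.3, 0.1, 0.6]
width: 1.004
grip_force: 0.0
```

```bash
cat > go.py <<'E'
from h import *
np.set_printoptions(precision=3,suppress=True)
# remaining move to a target: TCP position p, bottle-axis yaw, tilt (deg) about finger axis (+: tool leans to -y side)
def target(yaw,tilt):
    f=np.array([-np.sin(yaw),np.cos(yaw),0])            # finger axis ~ +x
    z0=np.array([0,0,-1.]); M=np.stack([np.cross(f,z0),f,z0],1)
    return R.from_rotvec(np.radians(tilt)*f)*R.from_matrix(M)
def rem(p,yaw,tilt):
    s=read_state(); Rc=R.from_rotvec(s['tcp_rot']); 
    print('t',s['time'],'pos',np.array(s['tool_pos']),'q',np.array(s['q']),'tau',np.linalg.norm(s['wrist_force']))
    print('tool axes',Rc.as_matrix().T.round(3).tolist())
    print('rot units',(Rc.inv()*target(yaw,tilt)).as_rotvec()/np.radians(6),'shift units now',Rc.inv().apply(np.array(p)-s['tool_pos'])/.05,'at target rot',target(yaw,tilt).inv().apply(np.array(p)-s['tool_pos'])/.05)
E
python3 -c "
from go import *
import numpy as np
yaw=-1.63
f=np.array([-np.sin(yaw),np.cos(yaw),0]);b=np.array([np.cos(yaw),np.sin(yaw),0])
rem([.5075+b[0]*.058,-.1545+b[1]*.058,.1],np.arctan2(f[1],f[0])-np.pi/2,25)"
```

```text
t 3.85 pos [ 0.474 -0.259  0.232] q [-0.661  0.077  1.834  0.183  1.349 -0.627] tau 0.6346156704503702
tool axes [[0.083, 0.974, 0.21], [0.996, -0.085, 0.002], [0.02, 0.209, -0.978]]
rot units [ 0.097  2.142 -0.23 ] shift units now [0.401 0.511 2.792] at target rot [-0.242  0.541  2.804]
```

Emit:
apply_moves:
  fingers: [1,1,1,1,1,1,1]
  travel:
    - [0,0,0]
    - [0,0,0]
    - [0,0,0]
    - [-0.15,0.27,0.85]
    - [-0.15,0.27,0.85]
    - [0,0,0.85]
    - [0,0,0]
  rotation:
    - [0.03,0.88,-0.08]
    - [0.03,0.88,-0.08]
    - [0.03,0.88,-0.08]
    - [0,0,0]
    - [0,0,0]
    - [0,0,0]
    - [0,0,0]

```text
time: 4.55
tool_pos: [0.4993, -0.2106, 0.1057]
tcp_rot: [-2.006, -1.887, -0.493]
wrist_force: [-0.8, -0.2, 0.7]
width: 1.004
grip_force: 0.0
```

```bash
cat > g1.py <<'E'
from go import *
import sys
yaw=-1.63
f=np.array([-np.sin(yaw),np.cos(yaw),0]);b=np.array([np.cos(yaw),np.sin(yaw),0]); Y=np.arctan2(f[1],f[0])-np.pi/2
t=np.radians(28)
# grasp contact 58 mm from base; TCP lies ~22 mm further along the tool
g=np.array([.5075,-.1545,.031])+b*.058
p=g+.022*np.array([-b[0]*np.sin(t),-b[1]*np.sin(t),-np.cos(t)]); print('tcp goal',p)
rem(p,Y,28)
E
python3 g1.py
```

```text
tcp goal [ 0.505 -0.202  0.012]
t 4.55 pos [ 0.499 -0.211  0.106] q [-0.69   0.311  1.873  0.401  1.295 -0.807] tau 1.0609436144124123
tool axes [[0.056, 0.879, 0.473], [0.998, -0.058, -0.011], [0.018, 0.473, -0.881]]
rot units [-0.095 -0.037 -0.041] shift units now [-0.734  0.118  1.742] at target rot [-0.728  0.097  1.745]
```

Emit:
apply_moves:
  fingers: [1,1,1,1,1,0.4,0.4,0.4,0.4,0.4,0.4]
  travel:
    - [-0.24,0.11,0.57]
    - [-0.24,0,0.57]
    - [-0.15,0,0.36]
    - [-0.1,0,0.24]
    - [0,0,0]
    - [0,0,0]
    - [0,0,0]
    - [0,0,0]
    - [0,0,0]
    - [0,0,0]
    - [0,0,0]
  rotation:
    - [-0.1,0,0]
    - [0,0,0]
    - [0,0,0]
    - [0,0,0]
    - [0,0,0]
    - [0,0,0]
    - [0,0,0]
    - [0,0,0]
    - [0,0,0]
    - [0,0,0]
    - [0,0,0]
  newtons: 60

```text
time: 5.65
tool_pos: [0.5116, -0.2065, 0.0194]
tcp_rot: [-2.019, -1.902, -0.51]
wrist_force: [-1.9, -3.0, 5.1]
width: 0.531
grip_force: 62.8
```

```bash
python3 g1.py; python3 -c "
from h import *
c=read_camera('side');cv2.imwrite('pics/s1.png',cv2.resize(c['image'][110:270,220:440,::-1],None,fx=3,fy=3))"
```

```text
tcp goal [ 0.505 -0.202  0.012]
t 5.65 pos [ 0.512 -0.206  0.019] q [-0.676  0.422  1.91   0.44   1.134 -0.871] tau 6.218705220745714
tool axes [[0.05, 0.884, 0.465], [0.998, -0.063, 0.011], [0.039, 0.464, -0.885]]
rot units [0.111 0.046 0.022] shift units now [-0.002 -0.145  0.173] at target rot [-0.003 -0.143  0.175]
```

View pics/s1.png

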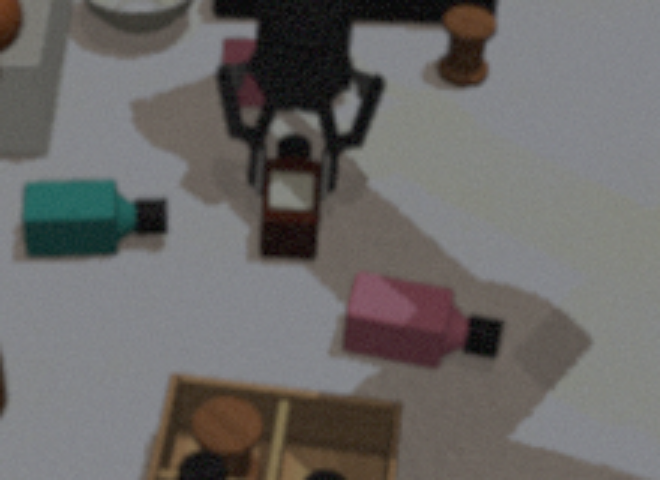

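Emit:
apply_moves:
  fingers: [0.4,0.4,0.4,0.4,0.4,0.4,0.4,0.4,0.4,0.4,0.4]
  travel:
    - [0.1,0,-0.2]
    - [0.28,0,-0.53]
    - [0.28,0,-0.53]
    - [0.28,0,-0.53]
    - [0,0,0]
    - [0,0,0]
    - [0,0,0]
    - [0,0,0]
    - [0,0,0]
    - [0,0,0]
    - [0,0,0]
  rotation:
    - [0,0,0]
    - [0,0,0]
    - [0,0,0]
    - [0,0,0]
    - [0,-0.8,0]
    - [0,-0.8,0]
    - [0,-0.8,0]
    - [0,-0.8,0]
    - [0,-0.8,0]
    - [0,-0.8,0]
    - [0,0,0]
  newtons: 80

```text
time: 6.8
tool_pos: [0.5094, -0.2029, 0.119]
tcp_rot: [2.274, 2.142, -0.009]
wrist_force: [-1.2, 0.2, -2.7]
width: 0.525
grip_force: 82.1
```

```bash
python3 g1.py
```

```text
tcp goal [ 0.505 -0.202  0.012]
t 6.8 pos [ 0.509 -0.203  0.119] q [-0.417  0.116  1.998 -0.015  1.014 -0.349] tau 2.9764007296844244
tool axes [[0.06, 0.998, -0.016], [0.998, -0.06, 0.009], [0.008, -0.017, -1.0]]
rot units [0.083 4.824 0.014] shift units now [ 0.046 -0.113  2.147] at target rot [-0.999 -0.094  1.902]
```

Emit:
apply_moves:
  fingers: [0.4,0.4,0.4,0.4,0.4,0.4,0.4,0.4,0.4,0.4,0.4,0.4]
  travel:
    - [0,0,0]
    - [0,0,0]
    - [0,0,0]
    - [0,0,0]
    - [0,0,0]
    - [0,0,0]
    - [0,0,0]
    - [0,0,0]
    - [0,0,0]
    - [0,0,0]
    - [0,0,0]
    - [0,0,0]
  rotation:
    - [0,-0.92,0]
    - [0,-0.92,0]
    - [0,-0.92,0]
    - [0,-0.92,0]
    - [0,-0.92,0]
    - [0,-0.92,0]
    - [0,-0.92,0]
    - [0,-0.92,0]
    - [0,-0.92,0]
    - [0,-0.92,0]
    - [0,-0.92,0]
    - [0,0,0]

```text
time: 8.0
tool_pos: [0.5079, -0.2046, 0.1152]
tcp_rot: [1.623, 1.521, -0.966]
wrist_force: [-0.2, -0.0, -3.3]
width: 0.526
grip_force: 82.3
```

```bash
cat > see.py <<'E'
from go import *; from fit import *
import sys
# fit the held/standing bottle: full 3D with lean angles
C={n:read_camera(n) for n in('top','side')}
s=read_state(); tp=np.array(s['tool_pos'])
g=tp+np.array([0,0,0])
rem(tp,-1.63,-62)
for n in C:
  for t in('bottle','bottle_cap','bottle_base'):
    print(n,t,[(np.round(d['location']).tolist(),round(d['p'],2)) for d in tip_of(n,t)][:7])
  print(n,'tcp px',proj(C[n],tp).round())
im=np.hstack([C['top']['image'][170:310,250:410],C['side']['image'][90:230,230:390]])
cv2.imwrite('pics/'+sys.argv[1],cv2.resize(im[:,:,::-1],None,fx=2.5,fy=2.5))
E
python3 see.py u1.png
```

```text
t 8.1 pos [ 0.5093 -0.2054  0.1176] q [ 0.1403  0.3732  2.0997 -1.1045  1.3023  0.8962] tau 2.481735351197507
tool axes [[0.036, 0.476, -0.879], [0.998, -0.064, 0.006], [-0.053, -0.877, -0.477]]
rot units [-0.0142 -0.0801 -0.0746] shift units now [0. 0. 0.] at target rot [0. 0. 0.]
top bottle [([287.0, 290.0], 0.88), ([330.0, 156.0], 0.68), ([358.0, 243.0], 0.65), ([432.0, 232.0], 0.62), ([246.0, 130.0], 0.41), ([365.0, 237.0], 0.38)]
top bottle_cap [([364.0, 238.0], 0.97), ([336.0, 186.0], 0.79), ([437.0, 266.0], 0.75), ([277.0, 320.0], 0.69)]
top bottle_base [([432.0, 212.0], 0.98), ([289.0, 269.0], 0.9), ([355.0, 246.0], 0.86), ([331.0, 137.0], 0.79)]
top tcp px [362. 243.]
side bottle [([353.0, 218.0], 0.84), ([309.0, 134.0], 0.84), ([286.0, 286.0], 0.78), ([324.0, 296.0], 0.7), ([245.0, 180.0], 0.63), ([317.0, 154.0], 0.56), ([206.0, 246.0], 0.2)]
side bottle_cap [([272.0, 182.0], 0.98), ([332.0, 136.0], 0.81), ([382.0, 223.0], 0.74), ([321.0, 132.0], 0.48)]
side bottle_base [([294.0, 135.0], 0.71), ([336.0, 214.0], 0.67), ([228.0, 182.0], 0.66)]
side tcp px [319. 144.]
```

View pics/u1.png

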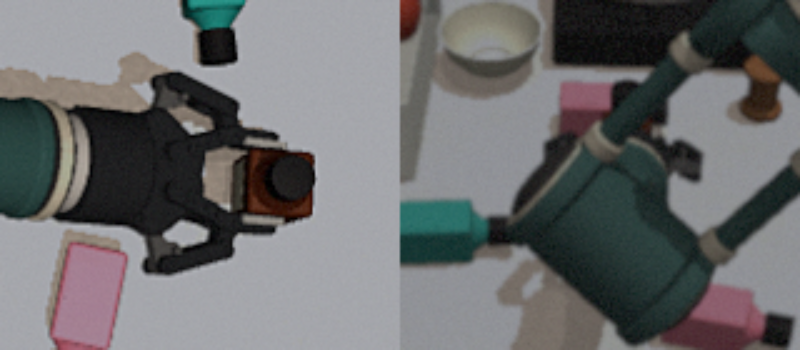

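The bottle hangs about upright. In the top view its cap is at about (366,240), with the square body directly under it. Checking the lean numerically.

```bash
cat > lean.py <<'E'
from fit import *
c=read_camera('top'); s=read_state(); Rc=R.from_rotvec(s['tcp_rot']); tp=np.array(s['tool_pos'])
B=tp+Rc.apply([.0475,-.007,.021]); print('base pred',B)
print('pred cap px upright',proj(c,B+[0,0,.102]),'top',proj(c,B+[0,0,.115]),[np.round(d['location'],1).tolist() for d in tip_of('top','bottle_cap')][:4])
L=[d for d in regions_of('top','bottle') if abs(d['bbox'][0]+d['bbox'][2]/2-360)<14 and abs(d['bbox'][1]+d['bbox'][3]/2-243)<12]
for d in L: 
    print(d['bbox'],d['p'])
    def pose(x): return (R.from_rotvec([x[2],x[3],0])*R.from_euler('z',-.06)).as_matrix(),np.array([x[0],x[1],B[2]])
    print('xy,lean x,y',*fit([(c,d['mask'].astype(np.float32))],[BODY,TAPER,NECK],pose,[B[0],B[1],0,0],[.01,.01,.1,.1]))
E
python3 lean.py
```

```text
base pred [ 0.5038 -0.2013  0.0677]
pred cap px upright [365.3919 244.0138] top [366.9364 243.4252] [[365.3, 236.2], [280.6, 320.2], [336.8, 189.2], [433.0, 264.4]]
[340.9, 228.7, 38.1, 30.7] 0.93
xy,lean x,y [ 0.5134 -0.202   0.0092 -0.0614] 0.07086193561553955
```

Emit:
apply_moves:
  fingers: [0.4,0.4,0.4,0.4,0.4,0.4,0.4]
  travel:
    - [0.21,0,0.115]
    - [0.21,0,0.115]
    - [0.21,0,0.115]
    - [0.21,0,0.115]
    - [0.14,0,0.076]
    - [0,0,0]
    - [0,0,0]
  rotation:
    - [0,0,0]
    - [0,0,0]
    - [0,0,0]
    - [0,0,0]
    - [0,0,0]
    - [0,0,0]
    - [0,0,0]

```text
time: 9.25
tool_pos: [0.5101, -0.2058, 0.0625]
tcp_rot: [1.622, 1.516, -0.961]
wrist_force: [0.6, 0.3, -2.3]
width: 0.526
grip_force: 82.3
```

Emit:
apply_moves:
  fingers: [0.4,0.4,0.4]
  travel:
    - [0.07,0,0.038]
    - [0,0,0]
    - [0,0,0]
  rotation:
    - [0,0,0]
    - [0,0,0]
    - [0,0,0]

```text
time: 9.55
tool_pos: [0.5104, -0.2058, 0.0591]
tcp_rot: [1.623, 1.515, -0.959]
wrist_force: [0.4, 0.1, -2.6]
width: 0.528
grip_force: 82.3
```

Emit:
apply_moves:
  fingers: [0.4,0.4,0.4,0.4]
  travel:
    - [0.053,0,0.029]
    - [0.053,0,0.029]
    - [0,0,0]
    - [0,0,0]
  rotation:
    - [0,0,0]
    - [0,0,0]
    - [0,0,0]
    - [0,0,0]

```text
time: 9.95
tool_pos: [0.5108, -0.2061, 0.055]
tcp_rot: [1.621, 1.511, -0.961]
wrist_force: [-1.4, 3.3, 5.5]
width: 0.523
grip_force: 83.1
```

Emit:
apply_moves:
  fingers: [0.4,0.4,0.4]
  travel:
    - [0.05,0,0.027]
    - [0,0,0]
    - [0,0,0]
  rotation:
    - [0,0,0]
    - [0,0,0]
    - [0,0,0]

```text
time: 10.25
tool_pos: [0.5107, -0.206, 0.0549]
tcp_rot: [1.619, 1.506, -0.964]
wrist_force: [-6.5, 11.4, 20.2]
width: 0.524
grip_force: 84.9
```

Emit:
apply_moves:
  fingers: [0.4,0.4,0.56,0.62,0.7,0.8,0.85,0.85]
  travel:
    - [-0.045,0,-0.024]
    - [0,0,0]
    - [0,0,0]
    - [0,0,0]
    - [0,0,0]
    - [0,0,0]
    - [0,0,0]
    - [0,0,0]
  rotation:
    - [0,0,0]
    - [0,0,0]
    - [0,0,0]
    - [0,0,0]
    - [0,0,0]
    - [0,0,0]
    - [0,0,0]
    - [0,0,0]
  newtons: 20

```text
time: 11.05
tool_pos: [0.5103, -0.2059, 0.0523]
tcp_rot: [1.622, 1.515, -0.96]
wrist_force: [-0.5, 0.1, -0.0]
width: 0.852
grip_force: 0.0
```

Emit:
apply_moves:
  fingers: [0.85,0.85,0.85,0.85,0.85,0.85]
  travel:
    - [0,0,-0.3]
    - [0,0,-0.5]
    - [0,0,-0.6]
    - [0,0,-0.8]
    - [0,0,-0.8]
    - [0,0,0]
  rotation:
    - [0,0,0]
    - [0,0,0]
    - [0,0,0]
    - [0,0,0]
    - [0,0,0]
    - [0,0,0]

```text
time: 11.65
tool_pos: [0.5213, -0.0693, 0.1267]
tcp_rot: [1.622, 1.516, -0.949]
wrist_force: [0.6, 0.6, 0.8]
width: 0.85
grip_force: 0.0
```

```bash
python3 see.py u2.png
```

```text
t 11.75 pos [ 0.5188 -0.0724  0.1244] q [ 0.3677  0.4284  1.9966 -0.9413  1.449   0.9352] tau 0.7532760581139313
tool axes [[0.038, 0.474, -0.88], [0.998, -0.061, 0.011], [-0.048, -0.878, -0.475]]
rot units [ 0.0356 -0.0645 -0.0977] shift units now [0. 0. 0.] at target rot [0. 0. 0.]
top bottle [([163.0, 254.0], 0.97), ([332.0, 157.0], 0.85), ([355.0, 244.0], 0.81), ([432.0, 234.0], 0.81), ([288.0, 290.0], 0.79), ([209.0, 259.0], 0.68)]
top bottle_cap [([435.0, 267.0], 0.98), ([357.0, 240.0], 0.95), ([279.0, 322.0], 0.78), ([336.0, 187.0], 0.65)]
top bottle_base [([352.0, 247.0], 0.87), ([290.0, 268.0], 0.78), ([434.0, 212.0], 0.75), ([331.0, 137.0], 0.6)]
top tcp px [286. 238.]
side bottle [([353.0, 216.0], 0.9), ([247.0, 180.0], 0.85), ([304.0, 132.0], 0.81), ([315.0, 174.0], 0.66), ([285.0, 288.0], 0.55)]
side bottle_cap [([319.0, 158.0], 0.85), ([272.0, 184.0], 0.82), ([332.0, 136.0], 0.74), ([384.0, 220.0], 0.6)]
side bottle_base [([228.0, 184.0], 0.91), ([316.0, 179.0], 0.77), ([335.0, 213.0], 0.76), ([293.0, 133.0], 0.69)]
side tcp px [315. 182.]
```

View pics/u2.png

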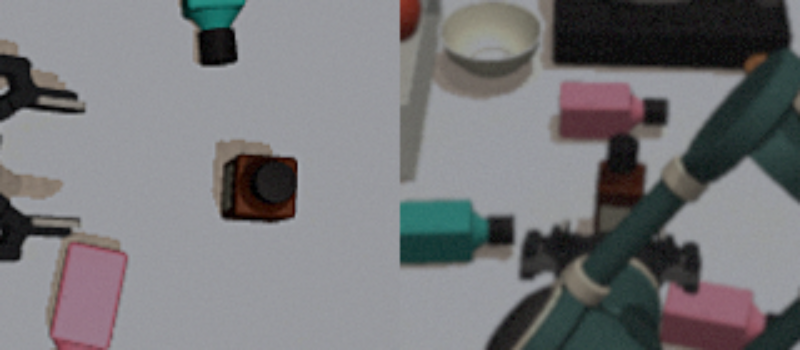

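The bottle now stands free, cap up, in the top view at about (355,245). Next I raise the arm and turn the tool to point down.

Emit:
apply_moves:
  fingers: [0.7,0.7,0.7,0.7,0.7,0.7,0.7,0.7,0.7,0.7,0.7,0.7]
  travel:
    - [-0.7,0,-0.38]
    - [-0.7,0,-0.38]
    - [-0.7,0,-0.38]
    - [-0.7,0,-0.38]
    - [0,0,0]
    - [0,0,0]
    - [0,0,0]
    - [0,0,0]
    - [0,0,0]
    - [0,0,0]
    - [0,0,0]
    - [0,0,0]
  rotation:
    - [0,0,0]
    - [0,0,0]
    - [0,0,0]
    - [0,0,0]
    - [0,1,0]
    - [0,1,0]
    - [0,1,0]
    - [0,1,0]
    - [0,1,0]
    - [0,1,0]
    - [0,1,0]
    - [0,1,0]

```text
time: 13.25
tool_pos: [0.5162, -0.074, 0.2831]
tcp_rot: [2.163, 2.027, -0.246]
wrist_force: [-0.6, -0.4, 0.3]
width: 0.698
grip_force: 0.0
```

```bash
cat > st.py <<'E'
from fit import *; from go import *
C={n:read_camera(n) for n in('top','side')}
P={'top':(354,244),'side':(318,172)}
V=[]
for n in C:
    L=sorted(regions_of(n,'bottle'),key=lambda d:np.hypot(d['bbox'][0]+d['bbox'][2]/2-P[n][0],d['bbox'][1]+d['bbox'][3]/2-P[n][1]))
    if not L: continue
    d=L[0]; print(n,d['bbox'],d['p']); v=(C[n],d['mask'].astype(np.float32)); V.append(v)
    print(n,*fit([v],[BODY,TAPER,NECK],standing(0),[.51,-.205,-.06],[.01,.01,.1]))
caps={n:min(tip_of(n,'bottle_cap'),key=lambda d:np.hypot(*(np.array(d['location'])-{'top':(357,240),'side':(319,158)}[n])))['location'] for n in C}
print('cap tri',tri(C['top'],caps['top'],C['side'],caps['side']))
rem([.51,-.205,.25],-.06,0)
m=pick('top','crate',(188,280))
if m is not None:
    m=m.astype(np.uint8); h=cv2.convexHull(cv2.findNonZero(m)); cv2.fillConvexPoly(m,h,1)
    print('crate top',*fit([(C['top'],m.astype(np.float32))],CR,standing(0),[.53,.11,-.08],[.01,.01,.05]))
E
python3 st.py
```

```text
top [335.3, 230.1, 34.7, 31.6] 0.75
top [ 0.51  -0.202 -0.089] 0.053831517696380615
side [307.1, 143.7, 20.6, 50.5] 0.68
side [ 0.51  -0.201 -0.043] 0.0731276273727417
cap tri (array([ 0.509, -0.203,  0.094]), np.float64(0.005816112381625732))
t 13.55 pos [ 0.516 -0.073  0.282] q [-0.03  -0.058  1.882 -0.248  1.326  0.095] tau 1.2500149834208583
tool axes [[0.063, 0.969, -0.238], [0.998, -0.063, 0.007], [-0.008, -0.238, -0.971]]
rot units [ -1.753   1.849 -14.958] shift units now [-2.408  0.043  1.247] at target rot [-0.039 -2.635  0.638]
crate top [ 0.522  0.104 -0.075] 0.5683191418647766
```

Emit:
apply_moves:
  fingers: [0.7,0.7,0.7,0.7,0.7,0.7,0.7,0.7,0.7]
  travel:
    - [0,0,0]
    - [0,0,0]
    - [0,0,0]
    - [-0.6,-0.05,0]
    - [-0.65,-0.05,0.4]
    - [-0.65,-0.05,0.4]
    - [-0.65,0,0.4]
    - [0,0,0]
    - [0,0,0]
  rotation:
    - [0,0.78,0]
    - [0,0.78,0]
    - [0,0.78,0]
    - [0,0,0]
    - [0,0,0]
    - [0,0,0]
    - [0,0,0]
    - [0,0,0]
    - [0,0,0]

```text
time: 14.5
tool_pos: [0.5011, -0.1991, 0.2207]
tcp_rot: [-2.29, -2.15, -0.015]
wrist_force: [0.6, -0.1, 0.4]
width: 0.699
grip_force: 0.0
```

```bash
python3 -c "
from go import *
rem([.510,-.2015,.081],-.06-np.pi/2,0)
rem([.510,-.2015,.081],-.06,0)"
```

```text
t 14.5 pos [ 0.501 -0.199  0.221] q [-0.43   0.012  1.909  0.01   1.218 -0.371] tau 0.7017507365397969
tool axes [[0.063, 0.998, 0.007], [0.998, -0.063, 0.006], [0.006, 0.007, -1.0]]
rot units [ 0.056 -0.071 -0.029] shift units now [-0.058  0.164  2.794] at target rot [-0.038  0.18   2.793]
t 14.5 pos [ 0.501 -0.199  0.221] q [-0.43   0.012  1.909  0.01   1.218 -0.371] tau 0.7017507365397969
tool axes [[0.063, 0.998, 0.007], [0.998, -0.063, 0.006], [0.006, 0.007, -1.0]]
rot units [  0.1    -0.012 -15.028] shift units now [-0.058  0.164  2.794] at target rot [-0.18  -0.038  2.793]
```

Emit:
apply_moves:
  fingers: [0.7,0.7,0.7,0.7,0.7,0.7,0.7]
  travel:
    - [-0.04,0.17,0.3]
    - [0,0,0.6]
    - [0,0,0.6]
    - [0,0,0.6]
    - [0,0,0.4]
    - [0,0,0.1]
    - [0,0,0]
  rotation:
    - [0,0,0]
    - [0,0,0]
    - [0,0,0]
    - [0,0,0]
    - [0,0,0]
    - [0,0,0]
    - [0,0,0]

```text
time: 15.2
tool_pos: [0.5113, -0.2005, 0.0913]
tcp_rot: [2.288, 2.152, 0.016]
wrist_force: [0.3, 0.0, 0.9]
width: 0.701
grip_force: 0.0
```

```bash
python3 -c "
from go import *
rem([.510,-.2015,.088],-.06-np.pi/2,0)"
```

```text
t 15.2 pos [ 0.511 -0.2    0.091] q [-0.425  0.155  2.011  0.011  0.971 -0.37 ] tau 0.9730865777364731
tool axes [[0.061, 0.998, 0.007], [0.998, -0.061, 0.008], [0.008, 0.006, -1.0]]
rot units [ 0.072 -0.066 -0.012] shift units now [-0.023 -0.026  0.066] at target rot [-0.022 -0.025  0.067]
```

Emit:
apply_moves:
  fingers: [0.5,0.42,0.36,0.3,0.25,0.25,0.25,0.25]
  travel:
    - [0,0,0.05]
    - [0,0,0]
    - [0,0,0]
    - [0,0,0]
    - [0,0,0]
    - [0,0,0]
    - [0,0,0]
    - [0,0,0]
  rotation:
    - [0,0,0]
    - [0,0,0]
    - [0,0,0]
    - [0,0,0]
    - [0,0,0]
    - [0,0,0]
    - [0,0,0]
    - [0,0,0]
  newtons: 60

```text
time: 16.0
tool_pos: [0.5115, -0.202, 0.0911]
tcp_rot: [2.288, 2.148, 0.017]
wrist_force: [-1.6, 0.7, 6.2]
width: 0.331
grip_force: 58.9
```

Emit:
apply_moves:
  fingers: [0.25,0.25,0.25,0.25,0.25,0.25]
  travel:
    - [0,0,-0.1]
    - [0,0,-0.4]
    - [0,0,-0.6]
    - [0,0,-0.6]
    - [0,0,-0.3]
    - [0,0,0]
  rotation:
    - [0,0,0]
    - [0,0,0]
    - [0,0,0]
    - [0,0,0]
    - [0,0,0]
    - [0,0,0]

```text
time: 16.6
tool_pos: [0.5121, -0.2031, 0.1924]
tcp_rot: [2.285, 2.145, 0.02]
wrist_force: [0.5, 0.3, -3.0]
width: 0.33
grip_force: 59.8
```

```bash
python3 -c "
from go import *
rem([.484,.079,.2],-.1-np.pi/2,0)"
```

```text
t 16.6 pos [ 0.512 -0.203  0.192] q [-0.429  0.05   1.923  0.01   1.156 -0.369] tau 3.0832608334338265
tool axes [[0.063, 0.998, 0.004], [0.998, -0.063, 0.014], [0.015, 0.003, -1.0]]
rot units [ 0.136 -0.044  0.353] shift units now [ 5.595 -0.914 -0.141] at target rot [ 5.557 -1.122 -0.152]
```

Emit:
apply_moves:
  fingers: [0.25,0.25,0.25,0.25,0.25,0.25,0.25,0.25,0.25,0.25,0.25,0.25]
  travel:
    - [0.2,-0.1,-0.1]
    - [0.5,-0.1,0]
    - [0.6,-0.13,0]
    - [0.6,-0.13,0]
    - [0.6,-0.13,0]
    - [0.6,-0.13,0]
    - [0.6,-0.13,0]
    - [0.6,-0.13,0]
    - [0.6,-0.13,0]
    - [0.4,0,0]
    - [0.2,0,0]
    - [0,0,0]
  rotation:
    - [0.14,0,0.35]
    - [0,0,0]
    - [0,0,0]
    - [0,0,0]
    - [0,0,0]
    - [0,0,0]
    - [0,0,0]
    - [0,0,0]
    - [0,0,0]
    - [0,0,0]
    - [0,0,0]
    - [0,0,0]

```text
time: 17.8
tool_pos: [0.4812, 0.0775, 0.1951]
tcp_rot: [-2.32, -2.104, 0.002]
wrist_force: [0.3, -0.2, -3.0]
width: 0.326
grip_force: 59.7
```

```bash
cat > v.py <<'E'
from go import *
import sys
rem([.484,.079,.1],-.1-np.pi/2,0)
C={n:read_camera(n) for n in('top','side')}
tp=np.array(read_state()['tool_pos'])
for n in C:
    print(n,'tcp',proj(C[n],tp).round(1),'bay rim z65',[proj(C[n],[.527+x*.993+.117*y,.1117-.117*x+.993*y,.065]).round().tolist() for x,y in((-.074,-.074),(-.074,-.003),(-.003,-.003),(-.003,-.074))])
im=np.hstack([C['top']['image'][180:300,130:270],C['side']['image'][220:340,240:380]])
cv2.imwrite('pics/'+sys.argv[1],cv2.resize(im[:,:,::-1],None,fx=2.8,fy=2.8,interpolation=cv2.INTER_CUBIC))
E
python3 v.py c1.png
```

```text
t 17.8 pos [0.481 0.077 0.195] q [ 0.103 -0.064  2.031  0.008  1.181  0.198] tau 3.0225646880302235
tool axes [[0.097, 0.995, 0.006], [0.995, -0.097, -0.008], [-0.008, 0.007, -1.0]]
rot units [-0.078 -0.056  0.023] shift units now [0.024 0.068 1.902] at target rot [0.036 0.053 1.903]
top tcp [193.5 258.8] bay rim z65 [[220.0, 282.0], [182.0, 278.0], [187.0, 239.0], [225.0, 243.0]]
side tcp [337.9 211.7] bay rim z65 [[350.0, 245.0], [348.0, 274.0], [311.0, 269.0], [316.0, 241.0]]
```

View pics/c1.png

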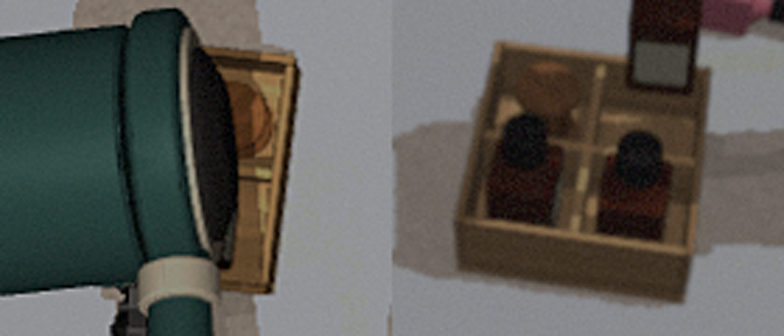

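Emit:
apply_moves:
  fingers: [0.25,0.25,0.25,0.25,0.25,0.25,0.25,0.25]
  travel:
    - [0.03,0.06,0.1]
    - [0,0,0.25]
    - [0,0,0.3]
    - [0,0,0.3]
    - [0,0,0.3]
    - [0,0,0.3]
    - [0,0,0.25]
    - [0,0,0]
  rotation:
    - [0,0,0]
    - [0,0,0]
    - [0,0,0]
    - [0,0,0]
    - [0,0,0]
    - [0,0,0]
    - [0,0,0]
    - [0,0,0]

```text
time: 18.7
tool_pos: [0.4821, 0.078, 0.1035]
tcp_rot: [-2.321, -2.1, 0.006]
wrist_force: [-1.1, -0.2, -3.3]
width: 0.333
grip_force: 59.7
```

Emit:
apply_moves:
  fingers: [0.25,0.25,0.25]
  travel:
    - [0,0,0.06]
    - [0,0,0]
    - [0,0,0]
  rotation:
    - [0,0,0]
    - [0,0,0]
    - [0,0,0]

```text
time: 19.0
tool_pos: [0.4853, 0.0786, 0.1044]
tcp_rot: [-2.323, -2.103, -0.003]
wrist_force: [1.0, -0.2, -2.3]
width: 0.334
grip_force: 59.7
```

Emit:
apply_moves:
  fingers: [0.25,0.25,0.25,0.25]
  travel:
    - [0,0,0.05]
    - [0,0,0.05]
    - [0,0,0]
    - [0,0,0]
  rotation:
    - [0,0,0]
    - [0,0,0]
    - [0,0,0]
    - [0,0,0]

```text
time: 19.4
tool_pos: [0.4845, 0.0786, 0.0986]
tcp_rot: [-2.323, -2.102, -0.001]
wrist_force: [0.1, 0.2, -2.5]
width: 0.325
grip_force: 59.7
```

Emit:
apply_moves:
  fingers: [0.25,0.25,0.25]
  travel:
    - [0,0,0.04]
    - [0,0,0]
    - [0,0,0]
  rotation:
    - [0,0,0]
    - [0,0,0]
    - [0,0,0]

```text
time: 19.7
tool_pos: [0.485, 0.0788, 0.0974]
tcp_rot: [-2.323, -2.103, -0.002]
wrist_force: [-0.9, 0.7, 3.7]
width: 0.331
grip_force: 60.2
```

Emit:
apply_moves:
  fingers: [0.36,0.4,0.46,0.54,0.6,0.6]
  travel:
    - [0,0,0]
    - [0,0,0]
    - [0,0,0]
    - [0,0,0]
    - [0,0,0]
    - [0,0,0]
  rotation:
    - [0,0,0]
    - [0,0,0]
    - [0,0,0]
    - [0,0,0]
    - [0,0,0]
    - [0,0,0]
  newtons: 20

```text
time: 20.3
tool_pos: [0.4846, 0.0786, 0.0966]
tcp_rot: [-2.323, -2.102, -0.001]
wrist_force: [0.0, 0.2, 0.2]
width: 0.601
grip_force: 0.0
```

Emit:
apply_moves:
  fingers: [0.6,0.6,0.6,0.6,0.6,0.6,0.6,0.6,0.6,0.6]
  travel:
    - [0,0,-0.2]
    - [0,0,-0.5]
    - [0,0,-0.8]
    - [0,0,-0.8]
    - [-0.8,0,-0.3]
    - [-0.8,0,0]
    - [-0.8,0,0]
    - [-0.8,0,0]
    - [-0.8,0,0]
    - [0,0,0]
  rotation:
    - [0,0,0]
    - [0,0,0]
    - [0,0,0]
    - [0,0,0]
    - [0,0,0]
    - [0,0,0]
    - [0,0,0]
    - [0,0,0]
    - [0,0,0]
    - [0,0,0]

```text
time: 21.3
tool_pos: [0.4651, -0.1253, 0.2264]
tcp_rot: [-2.33, -2.098, 0.0]
wrist_force: [0.7, 0.6, -0.8]
width: 0.601
grip_force: 0.0
```

```bash
python3 v.py c2.png
```

```text
t 21.3 pos [ 0.465 -0.125  0.226] q [-0.317 -0.101  2.006  0.003  1.242 -0.214] tau 1.2458870927879906
tool axes [[0.104, 0.995, 0.004], [0.995, -0.104, -0.005], [-0.004, 0.005, -1.0]]
rot units [-0.045 -0.04  -0.042] shift units now [ 4.093 -0.037  2.544] at target rot [ 4.104 -0.031  2.527]
top tcp [321.4 267.3] bay rim z65 [[220.0, 282.0], [182.0, 278.0], [187.0, 239.0], [225.0, 243.0]]
side tcp [343.8 129.8] bay rim z65 [[350.0, 245.0], [348.0, 274.0], [311.0, 269.0], [316.0, 241.0]]
```

View pics/c2.png

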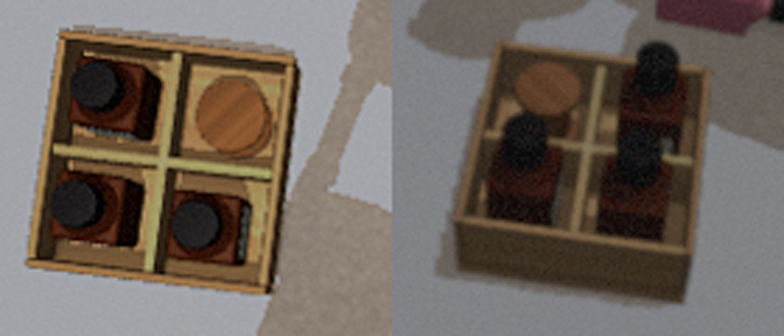

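The bottle stands upright in the bay that was empty, with its cap at crop (195,222), level with the other caps in the top view. The other two bottles and the spool have not moved.

```bash
python3 -c "
from workcell import *
print(finish_job())"
```

```text
the job is handed in; nothing more can be done
None
```

The fallen bottle was stood cap up and let go on the table, then set upright in the crate's empty bay and released. The job is handed in at about 21 s of the 61 s; no verdict was returned, and the last picture shows the crate's other contents unmoved (the jar was outside that view).

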